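# Repack the microscope objectives in reverse order

## Robot

A 7-joint arm with a two-finger parallel gripper is mounted at the origin on the work surface. World frame = base frame: x ahead of the robot, y to its left, z up, the work surface at z = 0. Lengths are in m, angles in rad, forces in N, time in s.
With the tool pointing down it reaches from about 0.425 to 0.925 m from the base axis. Payload 6.8 kg.
Tool frame: the origin (TCP) lies at the very end of the fingers, on their centre line; the grasp point (between the pads) lies 19 mm behind it; z points along the fingers, y is the line along which they close (so a half turn about z gives the same grasp; the last joint's range is limited). The gripper opens to 85 mm and grips with 20 to 120 N. Pads are 22 mm wide; open, the fingers measure 114 mm over their backs; the gripper's body (76 mm by 85 mm) begins 54 mm behind the grasp point. The pads swing forward as they close: fully open they stand 13 mm farther back than shut.
Start: joints at [1.118, 0.477, 0.022, 1.555, -0.011, 1.109, -0.083], TCP at [0.228, -0.635, 0.231] pointing down, gripper open.
Joint ranges: [-2.96, 2.96], [-0.34, 2.1], [-1.41, 1.46], [0.24, 2.44], [-1.37, 4.51], [0.17, 1.92], [-2.96, 2.96]. Speed limits (rad/s): [2.39, 2.39, 3.14, 3.14, 3.14, 3.14, 3.14].

## Interface

Orientations are given as a rotation vector (axis times angle).
In Python, from bench import monitor, optics, r gives the robot as it stands.
- The arm moves only by the shell command python3 -m crank 'ROWS' [OPENING] [FORCE]. ROWS is JSON, a list of rows, each a list of 2 entries, a list of its own where there are three numbers: the shift along the tool's x, y, z in cm, then the turn, a rotation vector about the tool's x, y, z in rad. A call has 1 to 5 rows; each row shifts and turns the commanded pose from where the row before left it, along the tool's axes as they then stand; what a row does not reach is not made up. A row lasts 1/10 s, in which the tool goes at most 50 mm and 8.59 degrees, less where a joint would pass 70% of its speed; a pose out of reach is approached as far as the arm can. A call is refused whole if a number of a shift passes 5 or a number of a turn 0.15, either way. A call with a gripper value outside its range is refused whole. OPENING is the finger opening in cm, from 0 to 8.54, set as the call begins (- or left out, the last holds). The fingers move at their own pace and stop on an object; FORCE is the grip in N (left out, the last holds). Time passes only in rows, so rows that do not move let the fingers close. It gives the time, the measured TCP pose, the force, the opening and the grip force at its end, in the units of the state.
- monitor.get_obs(): the state, without advancing time (a new reading comes with each control period).
- optics.grab_frame(name): name is "scene" or "top"; returns (picture, depth): 420x560x3 uint8, red, green, blue; 420x560 float32, m along the optical axis (not along the pixel's ray), 0 where there is no reading.
- optics.camera_model(name): a dict with "vertical_fov" (degrees; the focal length in pixels is half the picture's height over the tangent of half this angle, whatever the lens; pixels are square), "cx", "cy" (the principal point, pixels), "D" ([k1, k2, p1, p2, k3] as OpenCV has them; the pictures are not rectified), "R" (3x3) and "t" (3): a world point X has camera coordinates R X + t. Camera axes: x right, y down, z forward; pixel columns grow to the right and rows downward; lengths in m; the calibration is good to about 2 mm. A picture is of the moment at which its call begins. camera_model takes no time and is no camera call.
- r.hand_in(): hands the job in; it is judged then, once.
The state is a dict: "clock": time; "joints": joint angles; "qvel": joint speeds; "tau": joint torques, N m; "tcp_pos": TCP position; "orientation": TCP orientation; "contact_force": force on the tool from outside, world axes, zero at the start; "moment": the same for the moment, N m; "grip_width": finger opening in m; "gripper_force": force on a finger pad.
Only numpy, scipy, OpenCV 4.12 (cv2) and the standard library are available. Lean on these libraries where they do the work, as an engineer would, in place of code of your own. Each camera call takes 0.05 s, during which the arm holds its last target. There are 200 camera calls.

## Task

The four microscope objectives stand on the aluminium rail in the order in which they came off the nosepiece. Move them all into the grey tray, one standing upright in each compartment, in the reverse order: the one next to the rail's index pin goes into the compartment farthest from the tray's index pin, and so on, until the one farthest from the rail's pin stands next to the tray's pin. Set each down gently, do not drop or tip any over, and leave them standing free.

Things in the scene. Friction and masses are not known exactly. Their poses are not given: they have to be found in the camera images.
- objective_squat: Microscope objective, the shortest and fattest: 46 mm tall, plain barrel 32 mm across all the way up from 9 mm, wide flat front lens 25 mm across, foot 28 mm across. Bright metal, stands on its thread end with the lens up. Origin: centre of its underside; z up along its axis. Starts in the middle of its seat on the rail. About 0.07 to 0.2 kg.
- objective_stepped: Microscope objective, 56 mm tall: barrel 28 mm across up to 44 mm, then one sharp step to a straight 21 mm nose; two thin black rings low on the barrel; foot 28 mm across. Bright metal, stands on its thread end with the lens up. Origin: centre of its underside; z up along its axis. Starts in the middle of its seat on the rail. About 0.07 to 0.2 kg.
- objective_collared: Microscope objective, 62 mm tall, with a ribbed black adjusting collar 37 mm across from 25 to 43 mm above its underside; barrel 28 mm, nose tapering to 16 mm; foot 28 mm across. Grip it by the collar (centre 34 mm up). Bright metal, stands on its thread end with the lens up. Origin: centre of its underside; z up along its axis. Starts in the middle of its seat on the rail. About 0.07 to 0.2 kg.
- objective_slender: Microscope objective, the tallest and thinnest: 70 mm tall, barrel 24 mm across up to 46 mm, then a long cone to a 8 mm tip; foot 24 mm across. Bright metal, stands on its thread end with the lens up. Origin: centre of its underside; z up along its axis. Starts in the middle of its seat on the rail. About 0.07 to 0.2 kg.
- seat_squat: Fixed black rubber disc, 50 mm across and 3 mm thick, on the rail (one of four alike): the one on which the squat objective stands at the start. Origin: centre of its underside (its top is 3 mm higher). It stays put and so remembers the start order.
- seat_stepped: Fixed black rubber disc, 50 mm across and 3 mm thick, on the rail (one of four alike): the one on which the stepped objective stands at the start. Origin: centre of its underside (its top is 3 mm higher). It stays put and so remembers the start order.
- seat_collared: Fixed black rubber disc, 50 mm across and 3 mm thick, on the rail (one of four alike): the one on which the collared objective stands at the start. Origin: centre of its underside (its top is 3 mm higher). It stays put and so remembers the start order.
- seat_slender: Fixed black rubber disc, 50 mm across and 3 mm thick, on the rail (one of four alike): the one on which the slender objective stands at the start. Origin: centre of its underside (its top is 3 mm higher). It stays put and so remembers the start order.
- rail: Fixed aluminium plate, 300 x 74 x 8 mm, left or right of the tray. Origin: centre of its underside; x along the row, z up. A dark steel index pin (12 mm across, top 30 mm above the table) stands at x = -139 mm. Seats at y = 0, x = -93, -31, 31, 93 mm (the first is next to the pin), tops 11 mm above the table.
- tray: Fixed grey open tray with black-lined floor: four compartments in a row, 57 x 57 mm inside, walls 5 mm thick and 11 mm high, floor 5 mm above the table. Origin: underside of the row's centre; x along the row, z up. Compartment centres at y = 0, x = -93, -31, 31, 93 mm. Its end piece carries a dark steel index pin (12 mm across, top 30 mm above the table) at x = -140 mm, next to the first.
Things that resemble listed ones, but are neither listed nor needed, are in the scene too. What is shaped like the objective_collared but pink is not meant.

How it is judged:
By the outcome, as a careful person would: the job done as asked, in the order asked, and still so for the second after the job is handed in, with the robot touching nothing.
It also fails if it takes over 115 s, if anything falls off the work surface, if the arm or the gripper's body presses on something with over 40 N, if the wrist force passes 120 N, or if a joint passes its speed limit or range.

## Working session

There is one attempt and no reset: what is moved stays moved. The work goes in short steps, Python scripts to look and compute and a shell command to move; the robot and the scene stay as the last step left them, time stands still between calls to the robot, and variables do not carry over. Pictures are saved under pics/ and viewed, at most 14 in all, crops included, and the job is handed in when it is done.

```bash
mkdir -p pics; ls
python3 - <<'E'
from bench import monitor, optics, r
import cv2,numpy as np
o=monitor.get_obs(); print(o['clock'],o['tcp_pos'],o['orientation'],o['grip_width'])
for n in("scene","top"):
    p,d=optics.grab_frame(n); cv2.imwrite(f'pics/{n}0.png',p[:,:,::-1]); np.savez(f'{n}0.npz',p=p,d=d)
    print(n,optics.camera_model(n))
E
```

```text
pics
0.0 [ 0.22794734 -0.63471387  0.23031098] [-3.09325246e+00 -5.38725935e-01  7.08312724e-04] 0.08578622687357484
scene {'vertical_fov': 46.94164308133576, 'cx': 276.45648772552755, 'cy': 207.14638973436823, 'D': array([-0.07206582,  0.        ,  0.        ,  0.        ,  0.        ]), 'R': array([[ 0.59024907,  0.80712601,  0.01239509],
       [ 0.59801322, -0.42690831, -0.67832845],
       [-0.54220497,  0.40779517, -0.73465425]]), 't': array([-0.34591417, -0.30760616,  1.25015028])}
top {'vertical_fov': 57.94200539158071, 'cx': 280.44608157072474, 'cy': 211.58129074698766, 'D': array([-0.04244694,  0.        ,  0.        ,  0.        ,  0.        ]), 'R': array([[-2.80449499e-02, -9.99596694e-01, -4.46434172e-03],
       [-9.90126621e-01,  2.83923241e-02, -1.37270352e-01],
       [ 1.37341743e-01,  5.70523438e-04, -9.90523559e-01]]), 't': array([0.03756763, 0.57363995, 0.61286848])}
```

View pics/top0.png

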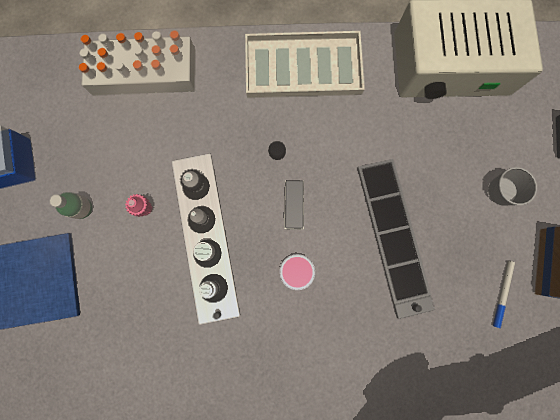

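View pics/scene0.png

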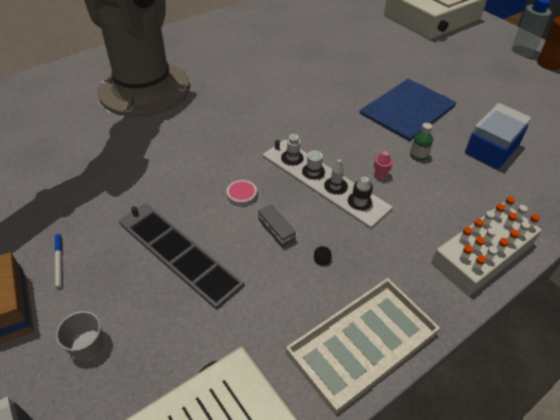

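The top view shows the rail with its pin at (217,315), the objectives at about (193,182) to (212,290), and the tray with its pin at (417,308). In the scene view, counting from the rail pin, the order looks like stepped or squat first, then slender, then collared. I'll measure the poses and crop in to confirm the order.

```bash
cat > h.py <<'E'
import cv2,numpy as np
from bench import monitor, optics, r
def cast(n,uv,z):
    m=optics.camera_model(n); f=210/np.tan(np.radians(m['vertical_fov']/2))
    K=np.array([[f,0,m['cx']],[0,f,m['cy']],[0,0,1]]); R=np.array(m['R']); t=np.array(m['t'])
    q=cv2.undistortPoints(np.float64(uv).reshape(-1,1,2),K,m['D']).reshape(-1,2)
    d=np.c_[q,np.ones(len(q))]@R; c=-R.T@t
    return c+d*((z-c[2])/d[:,2])[:,None]
def blob(mask,seed_box):
    x0,y0,x1,y1=seed_box; m=np.zeros_like(mask); m[y0:y1,x0:x1]=mask[y0:y1,x0:x1]
    cs,_=cv2.findContours(m,cv2.RETR_EXTERNAL,cv2.CHAIN_APPROX_NONE); return max(cs,key=cv2.contourArea).reshape(-1,2)
def rect(n,c,z):
    P=cast(n,c,z)[:,:2]; (cx,cy),(w,h),a=cv2.minAreaRect((P*1000).astype(np.float32))
    b=cv2.boxPoints(((cx,cy),(w,h),a)); e1=b[1]-b[0]; e2=b[2]-b[1]
    L=e1 if np.hypot(*e1)>np.hypot(*e2) else e2
    ang=np.degrees(np.arctan2(L[1],L[0])); ang=ang if -90<ang<=90 else ang-180*np.sign(ang)
    return np.round([cx,cy,max(w,h),min(w,h),ang],1)
E
python3 - <<'E'
from h import *
box={'top':((165,145,245,330),(352,155,440,325)),'scene':((255,135,395,225),(112,200,248,308))}
for n in('top','scene'):
    p=np.load(n+'0.npz')['p']; g=p.max(2); 
    w=np.uint8(g>150)*255
    c=blob(w,box[n][0]); print(n,'rail',rect(n,c,.008))
    k=np.uint8(g<48)*255; x0,y0,x1,y1=box[n][1]
    m=np.zeros_like(k); m[y0:y1,x0:x1]=k[y0:y1,x0:x1]
    cs,_=cv2.findContours(m,cv2.RETR_EXTERNAL,cv2.CHAIN_APPROX_NONE)
    for q in cs:
        if cv2.contourArea(q)>60: print('  comp',cv2.contourArea(q),rect(n,q.reshape(-1,2),.005))
a=cv2.imread('pics/top0.png')[145:330,165:245]; b=cv2.imread('pics/scene0.png')[130:225,255:395]
cv2.imwrite('pics/c0.png',np.hstack([cv2.resize(a,(259,600),interpolation=2),cv2.copyMakeBorder(cv2.resize(b,(540,366),interpolation=2),0,234,0,0,0)]))
R=cv2.Rodrigues(np.float64(monitor.get_obs()['orientation']))[0]; print(R.round(3))
E
```

```text
top rail [538.2 159.3 300.1  73.4   9.7]
  comp 221.0 [ 571.  -176.1   55.1   54.4  -78.4]
  comp 61.5 [ 612.6 -167.3   54.1   14.3  -78.2]
scene rail [535.3 170.7 296.9  93.1   9.7]
  comp 765.5 [ 626.7 -159.4   54.8   53.8  -78.5]
  comp 694.0 [ 565.8 -171.9   54.5   54.   -78.7]
  comp 626.5 [ 505.  -184.2   54.6   54.2  -78.8]
  comp 568.5 [ 443.2 -196.7   54.7   54.4   11.4]
[[ 0.941  0.338 -0.001]
 [ 0.338 -0.941  0.002]
 [-0.    -0.002 -1.   ]]
```

View pics/c0.png

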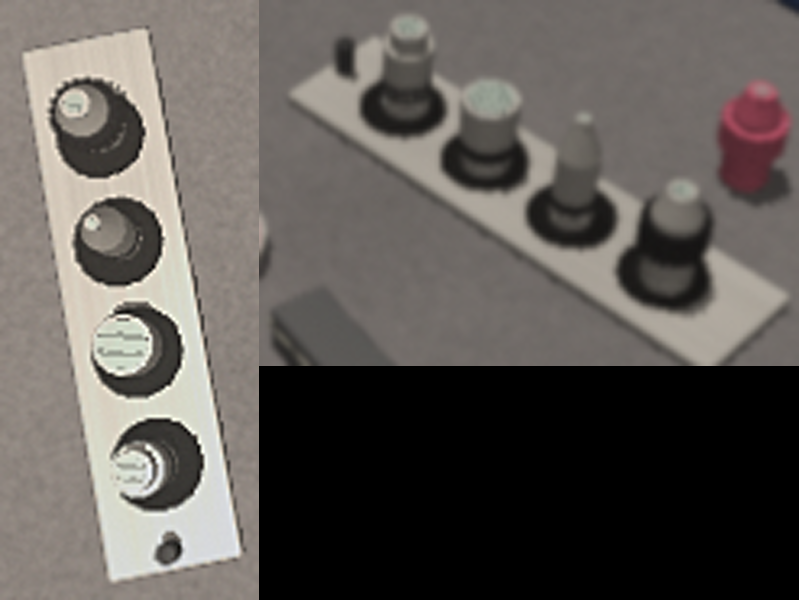

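The crops show the order from the rail pin: stepped, squat, slender, collared. The two views disagree by 3–5 mm, so I'll refine the measurement.

Run:
```python
from h import *
p=np.load('top0.npz')['p'].astype(int); g=np.uint8(p.max(2))
for th in(55,62,70):
    m=np.zeros_like(g); m[155:325,352:440]=np.uint8(g<th)[155:325,352:440]*255
    cs,_=cv2.findContours(m,cv2.RETR_EXTERNAL,cv2.CHAIN_APPROX_NONE)
    for q in cs:
        if cv2.contourArea(q)>60: print(th,cv2.contourArea(q),rect('top',q.reshape(-1,2),.005))
# seat discs by dark mask, circle through the outer contour, both views
for n,th in(('top',75),('scene',60)):
    g=np.load(n+'0.npz')['p'].max(2); b=(165,145,245,330) if n=='top' else (255,135,395,225)
    m=np.zeros_like(g); x0,y0,x1,y1=b; m[y0:y1,x0:x1]=np.uint8(g<th)[y0:y1,x0:x1]*255
    cs,_=cv2.findContours(m,cv2.RETR_EXTERNAL,cv2.CHAIN_APPROX_NONE)
    for q in cs:
        if cv2.contourArea(q)>30:
            P=(cast(n,q.reshape(-1,2),.011)[:,:2]*1000).astype(np.float32)
            print(n,cv2.contourArea(q),P.min(0).round(),P.max(0).round(),[np.round(v,1) for v in cv2.minEnclosingCircle(P)])
    rr=blob(np.uint8(g>150)*255,b); P=cast(n,rr,.008)*1000
    ep=cv2.approxPolyDP(cv2.convexHull(rr),6,True).reshape(-1,2); print(n,ep.tolist(),(cast(n,ep,.008)[:,:2]*1000).round().tolist())
```

```text
55 890.0 [ 449.2 -201.2   55.3   55.   -78.2]
55 867.5 [ 510.3 -188.7   55.5   55.3  -78.1]
55 841.0 [ 571.2 -175.9   55.4   55.1  -78.3]
55 803.0 [ 632.4 -163.4   55.2   54.8  -78.3]
62 912.0 [ 449.2 -201.1   55.6   55.5  -78.8]
62 883.5 [ 510.3 -188.5   55.6   55.5  -78.4]
62 861.0 [ 571.2 -175.7   56.2   55.4  -78.6]
62 824.5 [ 632.4 -163.6   55.5   55.1  -78.5]
70 933.0 [ 449.  -200.9   56.3   56.1   11.5]
70 903.5 [ 510.1 -188.2   56.4   56.4  -78.6]
70 872.5 [ 571.5 -175.7   56.7   56.1   11.2]
70 835.5 [ 632.6 -163.6   56.5   55.5   11.4]
top 299.0 [424. 119.] [471. 164.] [array([447.1, 142.8]), np.float64(24.2)]
top 222.0 [485. 130.] [533. 177.] [array([508.3, 153.5]), np.float64(24.7)]
top 294.0 [546. 141.] [593. 188.] [array([569.1, 163.9]), np.float64(24.5)]
top 363.0 [606. 150.] [660. 201.] [array([634.8, 176.4]), np.float64(29.5)]
top [[210, 154], [239, 316], [199, 324], [172, 161]] [[690.0, 149.0], [397.0, 99.0], [385.0, 169.0], [679.0, 219.0]]
scene 363.0 [589. 152.] [655. 223.] [array([624.3, 187.9]), np.float64(37.2)]
scene 203.0 [546. 141.] [592. 187.] [array([569.2, 163.9]), np.float64(23.3)]
scene 174.5 [486. 132.] [532. 176.] [array([508.7, 152.6]), np.float64(23.4)]
scene 194.5 [424. 120.] [469. 165.] [array([446.6, 142.9]), np.float64(23.3)]
scene [[264, 153], [284, 140], [319, 152], [391, 207], [369, 224]] [[397.0, 104.0], [386.0, 167.0], [465.0, 206.0], [678.0, 217.0], [685.0, 150.0]]
```

Run:
```python
from h import *
for z in(.005,.011,.016):
  for n,th,b in(('top',62,(352,155,440,325)),('scene',48,(112,200,248,308))):
    g=np.load(n+'0.npz')['p'].max(2); x0,y0,x1,y1=b
    m=np.zeros_like(g); m[y0:y1,x0:x1]=np.uint8(g<th)[y0:y1,x0:x1]*255
    cs,_=cv2.findContours(m,cv2.RETR_EXTERNAL,cv2.CHAIN_APPROX_NONE)
    print(z,n,[rect(n,q.reshape(-1,2),z)[:4].tolist() for q in cs if cv2.contourArea(q)>300])
d=np.load('top0.npz')['d']; D=d[275:287,400:412]; print(np.median(D))
m=optics.camera_model('top');f=210/np.tan(np.radians(m['vertical_fov']/2))
for (u,v) in((408,280),(400,248),(380,179),(345,250),(212,320),(235,300)):
    P=cast('top',[(u,v)],0.)[0]; c=-np.array(m['R']).T@m['t']; 
    k=(np.array(m['R'])@(P-c))[2]; print(u,v,(c+(P-c)*np.median(d[v-1:v+2,u-1:u+2])/k).round(4))
```

```text
0.005 top [[449.2, -201.1, 55.6, 55.5], [510.3, -188.5, 55.6, 55.5], [571.2, -175.7, 56.2, 55.4], [632.4, -163.6, 55.5, 55.1]]
0.005 scene [[626.7, -159.4, 54.8, 53.8], [565.8, -171.9, 54.5, 54.0], [505.0, -184.2, 54.6, 54.2], [443.2, -196.7, 54.7, 54.4]]
0.011 top [[449.5, -199.1, 55.1, 55.0], [510.1, -186.7, 55.1, 55.0], [570.5, -173.9, 55.7, 55.0], [631.1, -162.0, 55.0, 54.7]]
0.011 scene [[630.5, -161.1, 54.4, 53.4], [570.0, -173.5, 54.0, 53.6], [509.7, -185.7, 54.1, 53.8], [448.4, -198.1, 54.3, 53.9]]
0.016 top [[449.8, -197.5, 54.7, 54.6], [509.9, -185.2, 54.7, 54.6], [569.8, -172.5, 55.3, 54.6], [630.0, -160.6, 54.6, 54.3]]
0.016 scene [[633.6, -162.5, 54.0, 53.0], [573.6, -174.8, 53.6, 53.2], [513.7, -186.9, 53.8, 53.4], [452.8, -199.3, 53.9, 53.6]]
0.66871464
408 280 [ 0.4502 -0.2014  0.006 ]
400 248 [ 0.5071 -0.191   0.006 ]
380 179 [ 0.6342 -0.163   0.0061]
345 250 [ 0.5067 -0.0929  0.0008]
212 320 [0.3913 0.146  0.0082]
235 300 [0.4247 0.1053 0.0083]
```

Both views agree with the compartment tops at z = 11 mm, so all poses are fixed. One tool yaw of about 10.6° suits both rows. Next I approach above the stepped objective.

```bash
cat > to.py <<'E'
import sys; from h import *
o=monitor.get_obs(); R=cv2.Rodrigues(np.float64(o['orientation']))[0]
d=R.T@(np.float64(sys.argv[1:4])-1000*o['tcp_pos'])/10
print('t',o['clock'],'tcp',(1000*o['tcp_pos']).round(1),'yaw',np.degrees(np.arctan2(R[1,0],R[0,0])).round(1),'tilt',np.degrees(np.arccos(-R[2,2])).round(2),'F',o['contact_force'].round(1),'w',round(o['grip_width']*1000,1),'g',round(o['gripper_force'],1),'need cm',d.round(2))
E
Z='[0,0,0]'
python3 -m crank '[[[2,0,0],[0,0,0.08]],[[4,0,0],[0,0,0.08]],[[4,0,0],[0,0,0]],[[4,0,0],[0,0,0]],[[4,0,0],[0,0,0]]]' 8.5 40
python3 -m crank '[[[4,0,0],[0,0,0]],[[4,0,0],[0,0,0]],[[4,0,0],[0,0,0]],[[4,0,0],[0,0,0]],[[2,-2,0],[0,0,0]]]'
python3 -m crank '[[[0,-4,0],[0,0,0]],[[0,-4,0],[0,0,0]],[[0,-4,0],[0,0,0]],[[0,-4,0],[0,0,0]],[[0,-4,0],[0,0,0]]]'
python3 -m crank '[[[0,-4,0],[0,0,0]],[[0,-4,0],[0,0,0]],[[0,-4,0],[0,0,0]],[[0,-4,0],[0,0,0]],[[0,-4,0],[0,0,0]]]'
python3 to.py 447 142.8 130
```

```text
clock: 0.6
tcp_pos: [0.4048, -0.5953, 0.2308]
orientation: [-3.127, -0.29, 0.001]
contact_force: [0.4, -0.0, 0.3]
grip_width: 0.0851
gripper_force: 0.0
clock: 1.1
tcp_pos: [0.58, -0.5423, 0.2292]
orientation: [-3.127, -0.292, -0.0]
contact_force: [0.9, 0.1, -0.4]
grip_width: 0.0851
gripper_force: 0.0
clock: 1.6
tcp_pos: [0.5393, -0.3449, 0.2308]
orientation: [-3.128, -0.29, 0.001]
contact_force: [0.6, 0.6, 0.0]
grip_width: 0.0849
gripper_force: 0.0
clock: 2.1
tcp_pos: [0.5025, -0.1485, 0.231]
orientation: [-3.128, -0.29, 0.001]
contact_force: [0.8, 0.3, 0.6]
grip_width: 0.0853
gripper_force: 0.0
t 2.1 tcp [ 502.5 -148.5  231. ] yaw 10.6 tilt 0.03 F [0.8 0.3 0.6] w 85.3 g 0.0 need cm [ -0.1  -29.65  10.11]
```

```bash
python3 -m crank '[[[0,-4,0],[0,0,0]],[[0,-4,0],[0,0,0]],[[0,-4,0],[0,0,0]],[[0,-4,0],[0,0,0]],[[0,-4,0],[0,0,0]]]' >/dev/null
python3 -m crank '[[[0,-4,2],[0,0,0]],[[0,-3,3],[0,0,0]],[[0,-2,3],[0,0,0]],[[0,0,2],[0,0,0]],[[0,0,0],[0,0,0]]]' >/dev/null
python3 to.py 447 142.8 23
```

```text
t 3.1 tcp [447.6 134.8 128.8] yaw 10.7 tilt 0.34 F [ 0.4 -0.1 -0.7] w 85.0 g 0.0 need cm [ 0.15 -0.81 10.57]
```

```bash
python3 -m crank '[[[0,0,0],[0,0,0]],[[0,0,0],[0,0,0]]]' >/dev/null; python3 to.py 447 142.8 23
python3 - <<'E'
from h import *
p,_=optics.grab_frame('top'); q,_=optics.grab_frame('scene')
cv2.imwrite('pics/a1.png',np.hstack([cv2.resize(p[130:330,130:300,::-1],None,fx=2.3,fy=2.3),cv2.resize(q[60:260,230:400,::-1],None,fx=2.3,fy=2.3)]))
E
```

```text
t 3.3 tcp [451.  134.7 132.4] yaw 10.5 tilt 0.11 F [ 0.2  0.3 -0.1] w 85.1 g 0.0 need cm [-0.26 -0.87 10.94]
```

View pics/a1.png

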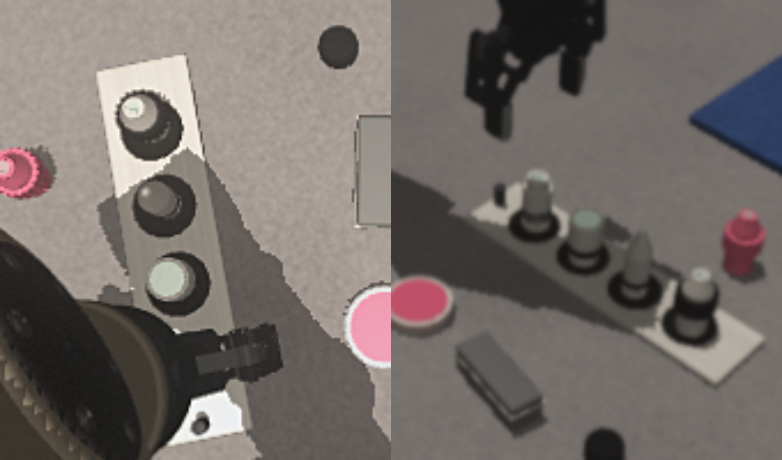

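The gripper straddles the row over the stepped objective, with fingers either side across the rail. Descending.

```bash
python3 -m crank '[[[-0.3,-0.9,1],[0,0,0]],[[0,0,2],[0,0,0]],[[0,0,2],[0,0,0]],[[0,0,1],[0,0,0]],[[0,0,0],[0,0,0]]]' >/dev/null
python3 -m crank '[[[0,0,0],[0,0,0]],[[0,0,0],[0,0,0]]]' >/dev/null
python3 to.py 447 142.8 23
```

```text
t 4.1 tcp [446.  143.6  72.1] yaw 10.6 tilt 0.09 F [ 0.1 -1.1 -0.7] w 85.4 g 0.0 need cm [0.07 0.1  4.91]
```

```bash
python3 -m crank '[[[0.1,0.1,1],[0,0,0]],[[0,0,2],[0,0,0]],[[0,0,1.5],[0,0,0]],[[0,0,0.4],[0,0,0]],[[0,0,0],[0,0,0]]]' >/dev/null
python3 -m crank '[[[0,0,0],[0,0,0]],[[0,0,0],[0,0,0]]]' >/dev/null
python3 to.py 447 142.8 23
python3 -m crank '[[[0,0,0],[0,0,0]],[[0,0,0],[0,0,0]],[[0,0,0],[0,0,0]],[[0,0,0],[0,0,0]],[[0,0,0],[0,0,0]]]' 2 40 >/dev/null
python3 to.py 447 142.8 23
python3 -m crank '[[[0,0,0],[0,0,0]],[[0,0,0],[0,0,0]],[[0,0,0],[0,0,0]],[[0,0,0],[0,0,0]],[[0,0,0],[0,0,0]]]' >/dev/null
python3 to.py 447 142.8 23
```

```text
t 4.8 tcp [447.2 142.7  23. ] yaw 10.6 tilt 0.08 F [-0.   0.1 -0.2] w 85.1 g 0.0 need cm [-0.02 -0.02 -0.  ]
t 5.3 tcp [446.8 142.7  22.6] yaw 10.6 tilt 0.03 F [-1.5 -0.   4.7] w 27.1 g 39.1 need cm [ 0.02 -0.01 -0.04]
t 5.8 tcp [446.7 142.7  22.6] yaw 10.6 tilt 0.02 F [-1.6  0.7  6.2] w 27.0 g 39.1 need cm [ 0.03 -0.01 -0.04]
```

```bash
python3 -m crank '[[[0,0,-0.5],[0,0,0]],[[0,0,-1.5],[0,0,0]],[[0,0,-2.5],[0,0,0]],[[0,0,-2.5],[0,0,0]],[[0,0,-2],[0,0,0]]]'
python3 -m crank '[[[0,1,-1.5],[0,0,0]],[[0.5,2,0],[0,0,0]],[[1,3,0],[0,0,0]],[[1.5,3.5,0],[0,0,0]],[[1.5,3.5,0],[0,0,0]]]' >/dev/null
python3 -m crank '[[[1.5,3.5,0],[0,0,0]],[[1.5,3.5,0],[0,0,0]],[[1.5,3.5,0],[0,0,0]],[[1.5,3.5,0],[0,0,0]],[[1,2.5,0],[0,0,0]]]' >/dev/null
python3 -m crank '[[[0.5,1.5,0],[0,0,0]],[[0,0,0],[0,0,0]],[[0,0,0],[0,0,0]]]' >/dev/null
python3 to.py 630.8 -161.5 17
```

```text
clock: 6.3
tcp_pos: [0.4466, 0.1424, 0.1136]
orientation: [-3.128, -0.29, -0.001]
contact_force: [-0.1, 0.8, -0.7]
grip_width: 0.027
gripper_force: 39.4
t 7.6 tcp [ 620.7 -138.8  127. ] yaw 10.6 tilt 0.09 F [-0.1  0.2 -1.5] w 27.0 g 39.5 need cm [ 0.58  2.43 10.99]
```

```bash
python3 -m crank '[[[0.2,1,0],[0,0,0]],[[0.3,1,1],[0,0,0]],[[0.1,0.4,2],[0,0,0]],[[0,0,2],[0,0,0]],[[0,0,2],[0,0,0]]]' >/dev/null
python3 -m crank '[[[0,0,1],[0,0,0]],[[0,0,0],[0,0,0]],[[0,0,0],[0,0,0]]]' >/dev/null
python3 to.py 630.8 -161.5 17
python3 - <<'E'
from h import *
p,_=optics.grab_frame('top'); q,_=optics.grab_frame('scene')
cv2.imwrite('pics/a2.png',np.hstack([cv2.resize(p[140:330,300:460,::-1],None,fx=2.4,fy=2.4),cv2.resize(q[140:330,110:270,::-1],None,fx=2.4,fy=2.4)]))
E
```

```text
t 8.4 tcp [ 632.2 -162.8   47.7] yaw 10.6 tilt 0.03 F [-0.5  0.6 -0.8] w 27.1 g 39.5 need cm [-0.12 -0.15  3.07]
```

View pics/a2.png

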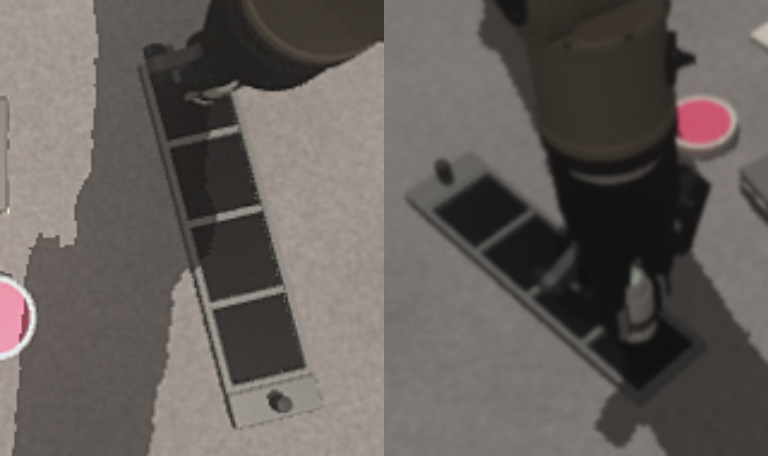

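The stepped objective hangs upright over the last compartment, farthest from the tray pin. Lowering it gently.

```bash
python3 -m crank '[[[-0.1,-0.1,0.8],[0,0,0]],[[0,0,1],[0,0,0]],[[0,0,0.8],[0,0,0]],[[0,0,0.3],[0,0,0]],[[0,0,0],[0,0,0]]]' |grep -E 'tcp|force'
python3 -m crank '[[[0,0,0.1],[0,0,0]],[[0,0,0],[0,0,0]]]' |grep -E 'tcp|force'
python3 -m crank '[[[0,0,0.1],[0,0,0]],[[0,0,0],[0,0,0]]]' |grep -E 'tcp|force'
```

```text
tcp_pos: [0.6303, -0.1618, 0.0176]
contact_force: [-0.4, -0.3, -1.3]
gripper_force: 39.6
tcp_pos: [0.6308, -0.1619, 0.0174]
contact_force: [0.4, -0.1, -1.2]
gripper_force: 39.6
tcp_pos: [0.631, -0.162, 0.0167]
contact_force: [-0.5, -0.4, 1.4]
gripper_force: 39.6
```

```bash
python3 -m crank '[[[0,0,0.05],[0,0,0]],[[0,0,0],[0,0,0]]]' 3.2 |grep -E 'tcp|force'
python3 -m crank '[[[0,0,0],[0,0,0]],[[0,0,0],[0,0,0]],[[0,0,0],[0,0,0]],[[0,0,0],[0,0,0]]]' 6 |grep -E 'tcp|force|width'
python3 -m crank '[[[0,0,-0.5],[0,0,0]],[[0,0,-1.5],[0,0,0]],[[0,0,-3],[0,0,0]],[[0,0,-3],[0,0,0]],[[0,0,-3],[0,0,0]]]' >/dev/null
python3 -m crank '[[[0,-2,-1],[0,0,0]],[[0,-4,0],[0,0,0]],[[-1,-4,0],[0,0,0]],[[-1,-4,0],[0,0,0]],[[-1,-4,0],[0,0,0]]]' 8.5 >/dev/null
python3 -m crank '[[[-1,-4,0],[0,0,0]],[[-1,-4,0],[0,0,0]],[[0,-3,0],[0,0,0]],[[0,0,0],[0,0,0]],[[0,0,0],[0,0,0]]]' >/dev/null
python3 to.py 508.4 153.3 23
python3 - <<'E'
from h import *
p,_=optics.grab_frame('top'); q,_=optics.grab_frame('scene')
cv2.imwrite('pics/a3.png',np.hstack([cv2.resize(p[140:330,300:460,::-1],None,fx=2.4,fy=2.4),cv2.resize(q[140:330,110:270,::-1],None,fx=2.4,fy=2.4)]))
E
```

```text
tcp_pos: [0.6307, -0.1619, 0.0158]
contact_force: [0.3, -0.5, -0.2]
gripper_force: 0.0
tcp_pos: [0.6306, -0.1619, 0.0158]
contact_force: [0.0, -0.5, 0.1]
grip_width: 0.0602
gripper_force: 0.0
t 11.5 tcp [527.5 115.3 136.1] yaw 10.7 tilt 0.01 F [ 0.2 -0.1 -0. ] w 84.9 g 0.0 need cm [-1.17 -4.09 11.31]
```

View pics/a3.png

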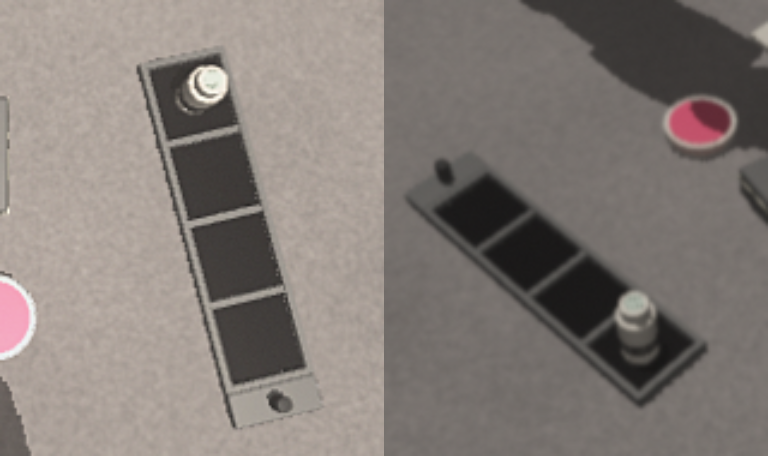

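The stepped objective stands upright in the far compartment. Next is the squat one.

```bash
python3 -m crank '[[[-0.6,-2,0],[0,0,0]],[[-0.6,-2.1,1],[0,0,0]],[[0,0,2],[0,0,0]],[[0,0,2],[0,0,0]],[[0,0,1],[0,0,0]]]' >/dev/null
python3 -m crank '[[[0,0,0],[0,0,0]],[[0,0,0],[0,0,0]],[[0,0,0],[0,0,0]]]' >/dev/null
python3 to.py 508.4 153.3 23
```

```text
t 12.4 tcp [509.7 152.   76.7] yaw 10.5 tilt 0.09 F [-1.1  0.5  0.1] w 85.0 g 0.0 need cm [-0.11 -0.15  5.37]
```

```bash
python3 -m crank '[[[-0.1,-0.15,1],[0,0,0]],[[0,0,2],[0,0,0]],[[0,0,1.5],[0,0,0]],[[0,0,0.9],[0,0,0]],[[0,0,0],[0,0,0]]]' >/dev/null
python3 -m crank '[[[0,0,0],[0,0,0]],[[0,0,0],[0,0,0]]]' >/dev/null
python3 to.py 508.4 153.3 23
python3 -m crank '[[[0,0,0],[0,0,0]],[[0,0,0],[0,0,0]],[[0,0,0],[0,0,0]],[[0,0,0],[0,0,0]],[[0,0,0],[0,0,0]]]' 2.4 40 >/dev/null
python3 -m crank '[[[0,0,0],[0,0,0]],[[0,0,0],[0,0,0]]]' >/dev/null
python3 to.py 570.2 -173.7 17
```

```text
t 13.1 tcp [508.2 153.6  22.5] yaw 10.6 tilt 0.08 F [0.1 0.2 0.2] w 85.3 g 0.0 need cm [ 0.01  0.04 -0.05]
t 13.8 tcp [507.8 153.4  22.1] yaw 10.6 tilt 0.02 F [-1.   0.1  6. ] w 30.7 g 39.4 need cm [ 0.13 33.3   0.51]
```

```bash
python3 -m crank '[[[0,0,-0.5],[0,0,0]],[[0,0,-1.5],[0,0,0]],[[0,0,-2.5],[0,0,0]],[[0,0,-2.5],[0,0,0]],[[0,0,-2],[0,0,0]]]' | grep -E 'tcp|grip'
python3 -m crank '[[[0,1,-1],[0,0,0]],[[0,2,0],[0,0,0]],[[0,3,0],[0,0,0]],[[0,3.5,0],[0,0,0]],[[0,3.5,0],[0,0,0]]]' >/dev/null
python3 -m crank '[[[0,3.5,0],[0,0,0]],[[0,3.5,0],[0,0,0]],[[0.1,3.5,0],[0,0,0]],[[0,3.5,0],[0,0,0]],[[0,3,0],[0,0,0]]]' >/dev/null
python3 -m crank '[[[0,2,0],[0,0,0]],[[0,1.3,0],[0,0,0]],[[0,0,1],[0,0,0]],[[0,0,2],[0,0,0]],[[0,0,2],[0,0,0]]]' >/dev/null
python3 -m crank '[[[0,0,1.5],[0,0,0]],[[0,0,0.5],[0,0,0]],[[0,0,0],[0,0,0]],[[0,0,0],[0,0,0]]]' >/dev/null
python3 to.py 570.2 -173.7 17
```

```text
tcp_pos: [0.5076, 0.1534, 0.113]
grip_width: 0.031
gripper_force: 39.7
t 16.2 tcp [ 570.3 -173.5   52.3] yaw 10.6 tilt 0.05 F [-0.5  0.3 -1.3] w 30.9 g 39.7 need cm [-0.02  0.01  3.53]
```

```bash
python3 -m crank '[[[0,0,1],[0,0,0]],[[0,0,1.4],[0,0,0]],[[0,0,0.7],[0,0,0]],[[0,0,0.3],[0,0,0]],[[0,0,0],[0,0,0]]]' |grep -E 'tcp|force'
python3 -m crank '[[[0,0,0.1],[0,0,0]],[[0,0,0],[0,0,0]]]' |grep -E 'tcp|force'
python3 -m crank '[[[0,0,0.1],[0,0,0]],[[0,0,0],[0,0,0]]]' |grep -E 'tcp|force'
```

```text
tcp_pos: [0.5694, -0.1737, 0.0171]
contact_force: [0.1, -0.1, -0.3]
gripper_force: 39.8
tcp_pos: [0.5701, -0.1738, 0.017]
contact_force: [-0.8, -1.2, -1.8]
gripper_force: 39.8
tcp_pos: [0.5701, -0.1739, 0.0162]
contact_force: [-0.6, 0.3, 0.8]
gripper_force: 39.9
```

```bash
python3 -m crank '[[[0,0,0.05],[0,0,0]],[[0,0,0],[0,0,0]]]' 3.6 |grep -E 'tcp|force'
python3 -m crank '[[[0,0,0],[0,0,0]],[[0,0,0],[0,0,0]],[[0,0,0],[0,0,0]],[[0,0,0],[0,0,0]]]' 6 |grep -E 'tcp|force|width'
python3 -m crank '[[[0,0,-0.5],[0,0,0]],[[0,0,-1.5],[0,0,0]],[[0,0,-3],[0,0,0]],[[0,0,-3],[0,0,0]],[[0,0,-3],[0,0,0]]]' >/dev/null
python3 -m crank '[[[0,-2,-1],[0,0,0]],[[0,-4,0],[0,0,0]],[[1,-4,0],[0,0,0]],[[1,-4,0],[0,0,0]],[[1,-4,0],[0,0,0]]]' 8.5 >/dev/null
python3 -m crank '[[[1,-4,0],[0,0,0]],[[1,-4,0],[0,0,0]],[[1,-4,0],[0,0,0]],[[0.2,-3,0],[0,0,0]],[[0,0,0],[0,0,0]]]' >/dev/null
python3 -m crank '[[[0,0,0],[0,0,0]],[[0,0,0],[0,0,0]]]' >/dev/null
python3 to.py 569.1 163.9 23
```

```text
tcp_pos: [0.5699, -0.1738, 0.0154]
contact_force: [0.4, 0.3, 0.5]
gripper_force: 0.0
tcp_pos: [0.5698, -0.1738, 0.0153]
contact_force: [-0.2, -0.5, 0.2]
grip_width: 0.0601
gripper_force: 0.0
t 19.4 tcp [570.5 160.3 135.9] yaw 10.5 tilt 0.07 F [ 0.5 -1.1  0.7] w 85.0 g 0.0 need cm [-0.08 -0.39 11.29]
```

```bash
python3 - <<'E'
from h import *
q,_=optics.grab_frame('scene'); p,_=optics.grab_frame('top')
cv2.imwrite('pics/a4.png',np.hstack([cv2.resize(p[140:330,300:460,::-1],None,fx=2.4,fy=2.4),cv2.resize(q[140:330,110:270,::-1],None,fx=2.4,fy=2.4)]))
E
python3 -m crank '[[[-0.1,-0.4,1],[0,0,0]],[[0,0,2.5],[0,0,0]],[[0,0,2],[0,0,0]],[[0,0,1],[0,0,0]],[[0,0,0],[0,0,0]]]' >/dev/null
python3 -m crank '[[[0,0,0],[0,0,0]],[[0,0,0],[0,0,0]]]' >/dev/null
python3 to.py 569.1 163.9 23
```

```text
t 20.2 tcp [569.1 166.   71.3] yaw 10.6 tilt 0.1 F [-0.3  0.8  0.4] w 85.1 g 0.0 need cm [-0.05  0.21  4.83]
```

View pics/a4.png

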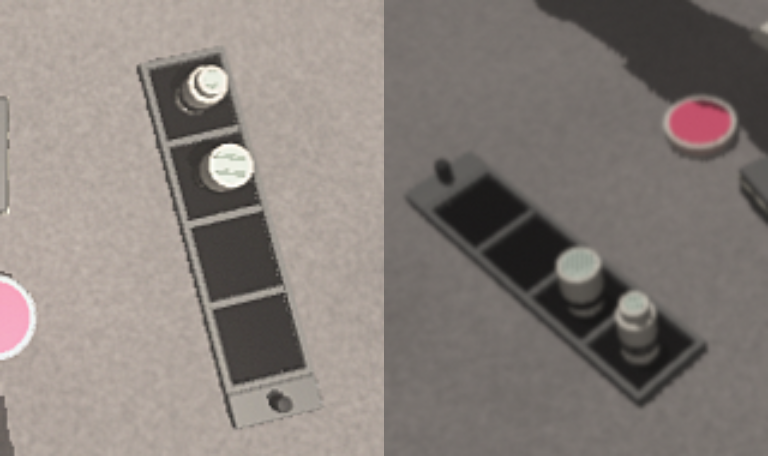

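Both placed objectives, stepped and squat, stand upright in their compartments. Now the slender one.

```bash
python3 -m crank '[[[0,0.15,1],[0,0,0]],[[0,0,2],[0,0,0]],[[0,0,1.4],[0,0,0]],[[0,0,0.4],[0,0,0]],[[0,0,0],[0,0,0]]]' >/dev/null
python3 -m crank '[[[0,0,0],[0,0,0]],[[0,0,0],[0,0,0]]]' >/dev/null
python3 to.py 569.1 163.9 23
python3 -m crank '[[[0,0,0],[0,0,0]],[[0,0,0],[0,0,0]],[[0,0,0],[0,0,0]],[[0,0,0],[0,0,0]],[[0,0,0],[0,0,0]]]' 1.8 40 >/dev/null
python3 -m crank '[[[0,0,0],[0,0,0]],[[0,0,0],[0,0,0]]]' >/dev/null
python3 to.py 509.9 -186.2 17
```

```text
t 20.9 tcp [569.3 164.5  23. ] yaw 10.6 tilt 0.08 F [-0.3 -0.1  0.3] w 84.8 g 0.0 need cm [-0.03  0.06  0.  ]
t 21.6 tcp [568.8 164.3  22.5] yaw 10.6 tilt 0.01 F [-0.3 -0.3  3.5] w 22.7 g 39.2 need cm [-12.23  33.37   0.55]
```

```bash
python3 -m crank '[[[0,0,-0.5],[0,0,0]],[[0,0,-1.5],[0,0,0]],[[0,0,-2.5],[0,0,0]],[[0,0,-2.5],[0,0,0]],[[0,0,-2],[0,0,0]]]' | grep -E 'tcp|grip'
python3 -m crank '[[[0,1,-1],[0,0,0]],[[-0.5,2,0],[0,0,0]],[[-1,3,0],[0,0,0]],[[-1.5,3.5,0],[0,0,0]],[[-1.5,3.5,0],[0,0,0]]]' >/dev/null
python3 -m crank '[[[-1.5,3.5,0],[0,0,0]],[[-1.5,3.5,0],[0,0,0]],[[-1.5,3.5,0],[0,0,0]],[[-1.5,3.5,0],[0,0,0]],[[-1,3,0],[0,0,0]]]' >/dev/null
python3 -m crank '[[[-0.5,2,0],[0,0,0]],[[-0.2,1.3,0],[0,0,0]],[[0,0,1],[0,0,0]],[[0,0,2],[0,0,0]],[[0,0,2],[0,0,0]]]' >/dev/null
python3 -m crank '[[[0,0,1.5],[0,0,0]],[[0,0,0.5],[0,0,0]],[[0,0,0],[0,0,0]],[[0,0,0],[0,0,0]]]' >/dev/null
python3 to.py 509.9 -186.2 17
```

```text
tcp_pos: [0.5691, 0.1646, 0.1147]
grip_width: 0.023
gripper_force: 39.2
t 24.0 tcp [ 510.5 -184.9   52.7] yaw 10.6 tilt 0.04 F [-0.4 -0.3 -0.6] w 23.0 g 39.3 need cm [-0.09  0.12  3.57]
```

```bash
python3 -m crank '[[[-0.1,0.1,1],[0,0,0]],[[0,0,1.4],[0,0,0]],[[0,0,0.7],[0,0,0]],[[0,0,0.3],[0,0,0]],[[0,0,0],[0,0,0]]]' |grep -E 'tcp|force'
python3 -m crank '[[[0,0,0.1],[0,0,0]],[[0,0,0],[0,0,0]]]' |grep -E 'tcp|force'
python3 -m crank '[[[0,0,0.1],[0,0,0]],[[0,0,0],[0,0,0]]]' |grep -E 'tcp|force'
```

```text
tcp_pos: [0.5087, -0.1865, 0.0176]
contact_force: [-0.7, 0.2, -0.9]
gripper_force: 39.3
tcp_pos: [0.5094, -0.1867, 0.0175]
contact_force: [0.6, 0.5, -0.8]
gripper_force: 39.3
tcp_pos: [0.5094, -0.1867, 0.0165]
contact_force: [-0.7, -0.3, -0.7]
gripper_force: 39.3
```

```bash
python3 -m crank '[[[0,0,0.1],[0,0,0]],[[0,0,0],[0,0,0]]]' |grep -E 'tcp|force'
python3 -m crank '[[[0,0,0],[0,0,0]],[[0,0,0],[0,0,0]]]' 2.8 |grep -E 'tcp|force'
python3 -m crank '[[[0,0,0],[0,0,0]],[[0,0,0],[0,0,0]],[[0,0,0],[0,0,0]],[[0,0,0],[0,0,0]]]' 6 |grep -E 'tcp|force|width'
python3 -m crank '[[[0,0,-0.5],[0,0,0]],[[0,0,-1.5],[0,0,0]],[[0,0,-3],[0,0,0]],[[0,0,-3],[0,0,0]],[[0,0,-3],[0,0,0]]]' >/dev/null
python3 -m crank '[[[0,-2,-1],[0,0,0]],[[2,-4,0],[0,0,0]],[[2.5,-4,0],[0,0,0]],[[2.5,-4,0],[0,0,0]],[[2.5,-4,0],[0,0,0]]]' 8.5 >/dev/null
python3 -m crank '[[[2.5,-4,0],[0,0,0]],[[2.5,-4,0],[0,0,0]],[[2.5,-4,0],[0,0,0]],[[1.5,-3,0],[0,0,0]],[[0,0,0],[0,0,0]]]' >/dev/null
python3 -m crank '[[[0,0,0],[0,0,0]],[[0,0,0],[0,0,0]]]' >/dev/null
python3 to.py 630.5 174.5 26
python3 - <<'E'
from h import *
q,_=optics.grab_frame('scene'); p,_=optics.grab_frame('top')
cv2.imwrite('pics/a5.png',np.hstack([cv2.resize(p[140:330,300:460,::-1],None,fx=2.4,fy=2.4),cv2.resize(q[140:330,110:270,::-1],None,fx=2.4,fy=2.4)]))
E
```

```text
tcp_pos: [0.5095, -0.1867, 0.0165]
contact_force: [-3.0, 0.1, 10.4]
gripper_force: 40.7
tcp_pos: [0.5093, -0.1867, 0.0154]
contact_force: [0.6, 0.6, -0.6]
gripper_force: 0.0
tcp_pos: [0.5091, -0.1866, 0.0152]
contact_force: [0.2, 0.2, -0.9]
grip_width: 0.0598
gripper_force: 0.0
t 27.4 tcp [630.4 169.9 135.9] yaw 10.5 tilt 0.07 F [ 0.6  0.  -0.6] w 85.0 g 0.0 need cm [ 0.1  -0.46 10.98]
```

View pics/a5.png

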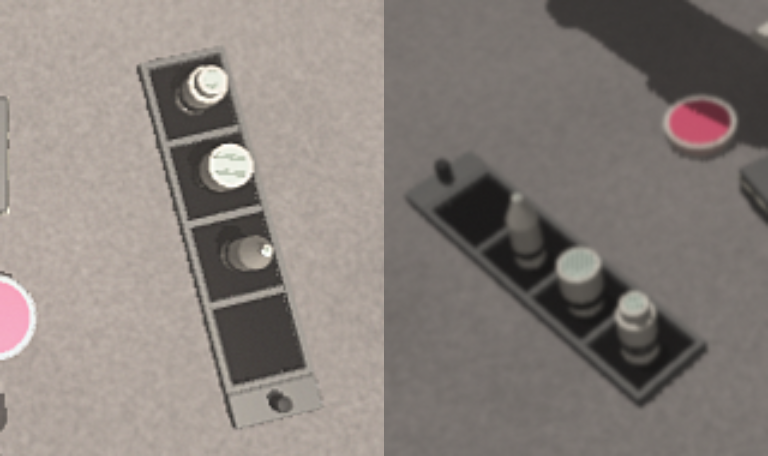

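Three objectives stand upright in order. Last is the collared one.

```bash
python3 -m crank '[[[0.1,-0.4,1],[0,0,0]],[[0,0,2.5],[0,0,0]],[[0,0,2],[0,0,0]],[[0,0,1],[0,0,0]],[[0,0,0],[0,0,0]]]' >/dev/null
python3 -m crank '[[[0,0,0],[0,0,0]],[[0,0,0],[0,0,0]]]' >/dev/null
python3 to.py 630.5 174.5 24.5
```

```text
t 28.2 tcp [631.4 176.1  71.4] yaw 10.6 tilt 0.11 F [ 0.  -0.1  0.1] w 85.0 g 0.0 need cm [-0.13  0.14  4.69]
```

```bash
python3 -m crank '[[[-0.1,0.1,1],[0,0,0]],[[0,0,2],[0,0,0]],[[0,0,1.3],[0,0,0]],[[0,0,0.4],[0,0,0]],[[0,0,0],[0,0,0]]]' >/dev/null
python3 -m crank '[[[0,0,0],[0,0,0]],[[0,0,0],[0,0,0]]]' >/dev/null
python3 to.py 630.5 174.5 24.5
python3 -m crank '[[[0,0,0],[0,0,0]],[[0,0,0],[0,0,0]],[[0,0,0],[0,0,0]],[[0,0,0],[0,0,0]],[[0,0,0],[0,0,0]]]' 3 40 >/dev/null
python3 -m crank '[[[0,0,0],[0,0,0]],[[0,0,0],[0,0,0]]]' >/dev/null
python3 to.py 449 -198.5 18.5
```

```text
t 28.9 tcp [630.4 174.9  24.1] yaw 10.6 tilt 0.08 F [0.3 0.  0.2] w 84.9 g 0.0 need cm [ 0.    0.04 -0.04]
t 29.6 tcp [630.  174.7  23.7] yaw 10.6 tilt 0.02 F [-1.1 -0.8  5.2] w 36.0 g 39.8 need cm [-24.65  33.36   0.51]
```

```bash
python3 -m crank '[[[0,0,-0.5],[0,0,0]],[[0,0,-1.5],[0,0,0]],[[0,0,-2.5],[0,0,0]],[[0,0,-2.5],[0,0,0]],[[0,0,-2],[0,0,0]]]' | grep -E 'tcp|grip'
python3 -m crank '[[[-0.5,1,-1.5],[0,0,0]],[[-1.5,2,0],[0,0,0]],[[-2,3,0],[0,0,0]],[[-2.5,3.5,0],[0,0,0]],[[-2.5,3.5,0],[0,0,0]]]' >/dev/null
python3 -m crank '[[[-2.5,3.5,0],[0,0,0]],[[-2.5,3.5,0],[0,0,0]],[[-2.5,3.5,0],[0,0,0]],[[-2.5,3.5,0],[0,0,0]],[[-2.5,3,0],[0,0,0]]]' >/dev/null
python3 -m crank '[[[-2,2,0],[0,0,0]],[[-1.2,1.3,0],[0,0,0]],[[0,0,1],[0,0,0]],[[0,0,2],[0,0,0]],[[0,0,2],[0,0,0]]]' >/dev/null
python3 -m crank '[[[0,0,1.5],[0,0,0]],[[0,0,0.8],[0,0,0]],[[0,0,0],[0,0,0]],[[0,0,0],[0,0,0]]]' >/dev/null
python3 to.py 449 -198.5 18.5
```

```text
tcp_pos: [0.6301, 0.1749, 0.1155]
grip_width: 0.0357
gripper_force: 40.2
t 32.0 tcp [ 448.5 -197.8   55.6] yaw 10.6 tilt 0.02 F [-0.  -0.5 -1.6] w 35.9 g 40.2 need cm [0.03 0.08 3.71]
```

```bash
python3 -m crank '[[[0,0,1],[0,0,0]],[[0,0,1.4],[0,0,0]],[[0,0,0.8],[0,0,0]],[[0,0,0.3],[0,0,0]],[[0,0,0],[0,0,0]]]' |grep -E 'tcp|force'
python3 -m crank '[[[0,0,0.1],[0,0,0]],[[0,0,0],[0,0,0]]]' |grep -E 'tcp|force'
python3 -m crank '[[[0,0,0.1],[0,0,0]],[[0,0,0],[0,0,0]]]' |grep -E 'tcp|force'
```

```text
tcp_pos: [0.4481, -0.1979, 0.02]
contact_force: [0.6, -0.3, -2.4]
gripper_force: 40.3
tcp_pos: [0.4485, -0.1982, 0.0196]
contact_force: [-1.3, -0.6, -2.1]
gripper_force: 40.3
tcp_pos: [0.4483, -0.1981, 0.0185]
contact_force: [0.1, 0.4, -3.5]
gripper_force: 40.3
```

```bash
python3 -m crank '[[[0,0,0.05],[0,0,0]],[[0,0,0],[0,0,0]]]' |grep -E 'tcp|force'
python3 -m crank '[[[0,0,0.05],[0,0,0]],[[0,0,0],[0,0,0]]]' |grep -E 'tcp|force'
```

```text
tcp_pos: [0.4482, -0.1981, 0.0178]
contact_force: [-0.6, -0.4, -2.3]
gripper_force: 40.3
tcp_pos: [0.4483, -0.1981, 0.0176]
contact_force: [-0.8, 0.0, 4.2]
gripper_force: 40.8
```

Contact. Release, retreat and check.

```bash
python3 -m crank '[[[0,0,0],[0,0,0]],[[0,0,0],[0,0,0]]]' 4.1 |grep -E 'tcp|force'
python3 -m crank '[[[0,0,0],[0,0,0]],[[0,0,0],[0,0,0]],[[0,0,0],[0,0,0]],[[0,0,0],[0,0,0]]]' 6.5 |grep -E 'force|width'
python3 -m crank '[[[0,0,-0.5],[0,0,0]],[[0,0,-1.5],[0,0,0]],[[0,0,-3],[0,0,0]],[[0,0,-3],[0,0,0]],[[0,0,-3],[0,0,0]]]' >/dev/null
python3 -m crank '[[[0,-2,-2],[0,0,0]],[[0,-4,-2],[0,0,0]],[[1,-4,0],[0,0,0]],[[1,-4,0],[0,0,0]],[[1,-4,0],[0,0,0]]]' >/dev/null
python3 -m crank '[[[0,-3,0],[0,0,0]],[[0,0,0],[0,0,0]],[[0,0,0],[0,0,0]],[[0,0,0],[0,0,0]],[[0,0,0],[0,0,0]]]' |grep -E 'clock|tcp'
python3 - <<'E'
from h import *
q,_=optics.grab_frame('scene'); p,_=optics.grab_frame('top')
cv2.imwrite('pics/a6.png',np.hstack([cv2.resize(p[140:330,300:460,::-1],None,fx=2.4,fy=2.4),cv2.resize(q[140:330,110:270,::-1],None,fx=2.4,fy=2.4)]))
E
```

```text
tcp_pos: [0.4484, -0.1981, 0.0174]
contact_force: [-0.3, 0.1, -0.1]
gripper_force: 0.0
contact_force: [-0.0, 0.6, -0.4]
grip_width: 0.065
gripper_force: 0.0
clock: 35.4
tcp_pos: [0.4392, 0.0125, 0.1673]
```

View pics/a6.png

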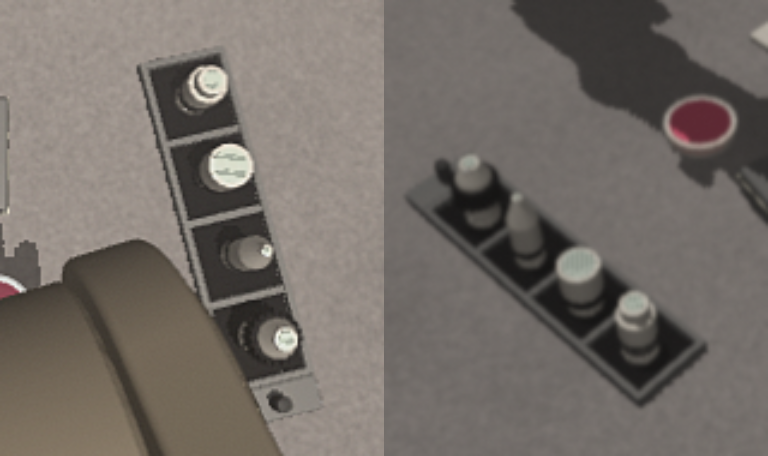

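All four stand upright and free. From the tray pin the order is collared, slender, squat, stepped.

```bash
python3 -c "
from bench import r
print(r.hand_in())"
```

```text
the job is handed in; nothing more can be done
None
```

The job is handed in: all four objectives stand upright and free in the tray in reverse order (collared, slender, squat, stepped, counting from the tray pin), with the clock at about 35 s of the 115 s allowed.

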